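Slide a shim out over the tray lip and lay it on the machine-foot pedestal

TASK

The brass shim lies sunk in its shallow blue tray: press on it lightly with a fingertip and slide it out over the open end until about a third of its length overhangs and it still lies flat. Then pinch the overhanging end by its two sides, lift it off and lay it gently, flat and lengthwise on the green pedestal, between the two pins, slot at the pin end and its ends level with the seat's. Never press the shim on tray or pedestal with more than 30 N, do not drop the shim, and leave the spacer, bearing and nut where they are.

Things in the scene. Friction and masses are not known exactly. Their poses are not given: they have to be found in the camera images.
- shim: loose brass shim, flat plate 120 (x) x 50 (y) x 3 mm, about 0.13 kg, open slot 12 wide, 38 long in its +x end; origin at the centre of its underside, z up. It starts in the tray's channel, x axes alike, slot end 1 to 4 mm from the closed end, plain end 4 to 7 mm inside the lip. It slides on the tray with clearly less friction than finger pads have on it
- shim_front (a point): middle of the shim's plain (-x) end edge, at half its thickness; 60 mm from the shim's origin; this end comes out over the lip
- shim_tray: fixed blue riser 84 mm wide with a channel in its top; origin at the underside, mid-width. Rigid bed 60 mm above the origin, 55 mm wide (y), from the open lip at x = -65 mm to a closed end at x = +63 mm; dark rims 4 mm above the bed (1 mm above the shim) on both sides and the closed end. x points from lip to closed end. Beyond the lip, free air down to the worktop
- tray_lip (a point): middle of the bed's edge at the tray's open end (tray frame -65, 0, 60 mm)
- pedestal: fixed green pedestal, foot 140 x 110 x 12 mm; origin at the underside, centre. Rigid seat 116 (x) x 40 (y) mm, 60 mm up, narrower than the shim so fingers pass down both sides. At x = +40 mm two upright pins, 8 mm thick, at y = +33 and -33 mm, reach 12 mm above the seat (58 mm between them), on a cross web 8 mm below the seat. x points to the pin end
- seat (a point): centre of the pedestal's seat, on its surface (pedestal frame 0, 0, 60 mm)
- spacer: bystander: round alloy spacer, 38 mm across, 30 mm high, standing on the worktop; origin at the centre of its underside
- bearing: bystander: ball bearing lying flat, 47 mm across, 14 mm high; origin at the centre of its underside
- nut: bystander: large lock nut lying flat, 36 x 41 x 16 mm; origin at the centre of its underside
There are look-alikes about, which are no part of the job. What is shaped like the pedestal but orange is not meant.

How it is judged:
On the way, in this order (a step that is already met when the one before it is completed fails the run):
1. the shim's plain end sticks out 25 to 55 mm over the tray's lip while the shim still lies flat on the bed (x of shim_front in the frame of tray_lip between -0.055 and -0.025 m and angle between shim's own z axis and vertical below 0.06 rad and z of shim in the frame of tray_lip between -0.004 and 0.004 m), for 0.2 s.
2. the shim is lifted clear of the tray, its origin at least 20 mm above the bed (z of shim in the frame of tray_lip above 0.02 m and contact force between shim and shim_tray below 0.1 N), for 0.1 s.
At the end, for the whole second after the job is handed in: the shim lies at rest and flat (tilt under 0.06 rad) on the pedestal's seat between the guide pins: its origin within 12 mm lengthwise, 8 mm sideways and 3 mm in height of the seat's centre, its length within 0.17 rad of the seat's, its slot at the pin end (x of shim in the frame of seat between -0.012 and 0.012 m and y of shim in the frame of seat between -0.008 and 0.008 m and z of shim in the frame of seat between -0.003 and 0.003 m and angle between shim's own z axis and vertical below 0.06 rad and angle between the x axis of shim and the x axis of pedestal, either way round below 0.17 rad and x of shim_front in the frame of seat below -0.04 m and linear speed of shim below 0.02 m/s); the robot touches nothing.
It fails at once if the shim is pressed on the tray with more than 30 N (contact force between shim and shim_tray above 30 N).
It fails at once if the shim is pressed on the pedestal with more than 30 N (contact force between shim and pedestal above 30 N).
It fails at once if the shim is dropped (faster than 0.6 m/s or its origin below 45 mm) (height (world z) of shim below 0.045 m or (linear speed of shim above 0.6 m/s and contact force between the fingers and shim below 0.1 N)).
It fails at once if the spacer, bearing or nut is moved by more than 15 mm (distance of any of spacer, bearing, nut from where it was at the start of the episode above 0.015 m).
It also fails if it takes over 70 s, if anything falls off the work surface, if the arm or the gripper's body presses on something with over 40 N, if the wrist force passes 120 N, or if a joint passes its speed limit or range.

ROBOT

A 7-joint arm with a two-finger parallel gripper is mounted at the origin on a cart in front of the work surface, level with it; the furniture and walls round the work are solid. World frame = base frame: x ahead of the robot, y to its left, z up, the work surface at z = 0. Lengths are in m, angles in rad, forces in N, time in s.
With the tool pointing down it reaches from about 0.4 to 0.85 m from the base axis. Payload 10.4 kg.
Tool frame: the origin (TCP) lies where the fingers leave the gripper's body, on its centre line; the fingertips stand 73 mm ahead of it and the grasp point (between the pads) lies 54 mm ahead of it; z points along the fingers, y is the direction in which the jaws open and shut (so a half turn about z gives the same grasp; the last joint's range is limited). The gripper opens to 85 mm and grips with 20 to 120 N. Pads are 22 mm wide; open, the fingers measure 114 mm over their backs; the gripper's body (76 mm by 85 mm) begins 54 mm behind the grasp point. The pads swing forward as they close: fully open they stand 13 mm farther back than shut.
Start: joints at [1.082, 0.332, -0.065, 1.46, 0.022, 1.35, -0.088], TCP at [0.281, -0.558, 0.304] pointing down, gripper open.
Joint ranges: [-2.6, 2.6], [-0.5, 2.12], [-1.47, 1.34], [0.16, 2.42], [-1.27, 4.41], [0.06, 2.06], [-2.6, 2.6]. Speed limits (rad/s): [2.22, 2.22, 2.79, 2.79, 3.14, 3.14, 3.14].

INTERFACE

Orientations are given as a unit quaternion [x, y, z, w].
In Python, from workcell import get_obs, camera, camera_model, hand_in gives the robot as it stands.
- The arm moves only by the shell command python3 -m crank 'ROWS' [FORCE]. ROWS is text: rows parted by semicolons, each of 7 numbers parted by spaces: the shift along the tool's x, y, z in units of 40 mm (1.0 is 40 mm), then the turn, a rotation vector about the tool's x, y, z in units of 8 degrees (1.0 is 8 degrees), then the finger opening in mm, from 0 to 85.4. In form: x y z ax ay az jaw; .... A call has exactly 10 rows; each row shifts and turns the pose as measured when the row begins, along the tool's axes as they then stand; what a row does not reach is not made up. A row lasts 1/10 s, in which the tool goes at most 50 mm and 8.59 degrees, less where a joint would pass 70% of its speed; a pose out of reach is approached as far as the arm can. A call is refused whole if a number of a shift passes 1 or a number of a turn 1, either way. A call with a gripper value outside its range is refused whole. The fingers move at their own pace and stop on an object; FORCE is the grip in N (left out, the last holds). Time passes only in rows, so rows that do not move let the fingers close, or fill a call up. It gives the time, the measured TCP pose, the force and the opening at its end, in the units of the state.
- get_obs(): the state, without advancing time (a new reading comes with each control period).
- camera(name): name is "side" or "top"; returns (picture, depth): 420x560x3 uint8, red, green, blue; 420x560 float32, m along the optical axis (not along the pixel's ray), 0 where there is no reading.
- camera_model(name): a dict with "fx", "fy", "cx", "cy" (pixels), "position" and "rotation" of the camera in the world. Camera axes: x right, y up, looking along -z (the intrinsics and any distortion apply to the point x, -y, -z); pixel columns grow to the right and rows downward; lengths in m; the calibration is good to about 2 mm. A picture is of the moment at which its call begins. camera_model takes no time and is no camera call.
- hand_in(): hands the job in, once; it reports no verdict.
The state is a dict: "clock": time; "joint_pos": joint angles; "joint_velocities": joint speeds; "tau": joint torques, N m; "position": TCP position; "ee_rot": TCP orientation; "ft_force": force on the tool from outside, world axes, zero at the start; "torque": the same for the moment, N m; "grip_width": opening from 0.0 (shut) to 1.0 (fully open).
Only numpy, scipy, OpenCV 4.12 (cv2) and the standard library are available. Lean on these libraries where they do the work, as an engineer would, in place of code of your own. Each camera call takes 0.05 s, during which the arm holds its last target.

## Working session

There is one attempt and no reset: what is moved stays moved. The work goes in short steps, Python scripts to look and compute and a shell command to move; the robot and the scene stay as the last step left them, time stands still between calls to the robot, and variables do not carry over. Pictures are saved under pics/ and viewed, and the job is handed in when it is done.

```bash
mkdir -p pics; ls; python3 - <<'E'
from workcell import *
import cv2,numpy as np,json
o=get_obs();print({k:np.round(v,3).tolist() for k,v in o.items()})
for n in("side","top"):
    p,d=camera(n);cv2.imwrite(f"pics/{n}0.png",p[:,:,::-1]);np.savez(f"pics/{n}0.npz",p=p,d=d)
    print(n,camera_model(n))
E
```

```text
pics
{'clock': 0.0, 'joint_pos': [1.082, 0.333, -0.065, 1.461, 0.022, 1.35, -0.088], 'joint_velocities': [0.0, -0.002, -0.0, -0.0, 0.0, 0.001, 0.001], 'tau': [-0.0, -62.545, 0.049, -39.16, 0.016, 0.01, -0.0], 'position': [0.281, -0.558, 0.303], 'ee_rot': [0.973, 0.231, -0.0, -0.001], 'ft_force': [-0.298, 0.249, -0.27], 'torque': [0.031, 0.003, 0.005], 'grip_width': 1.003}
side {'fx': 511.34385256185675, 'fy': 511.34385256185675, 'cx': 281.94886654097587, 'cy': 208.9816351337029, 'position': array([-0.13862119, -0.88586034,  0.5395491 ]), 'rotation': array([ 0.55905789, -0.15960466, -0.24271463,  0.77657597])}
top {'fx': 529.0875389232306, 'fy': 529.0875389232306, 'cx': 271.83217501172624, 'cy': 216.7529842866502, 'position': array([0.47999965, 0.20000397, 1.51657702]), 'rotation': array([ 0.03133589, -0.032246  , -0.70624593,  0.70653729])}
```

View pics/top0.png

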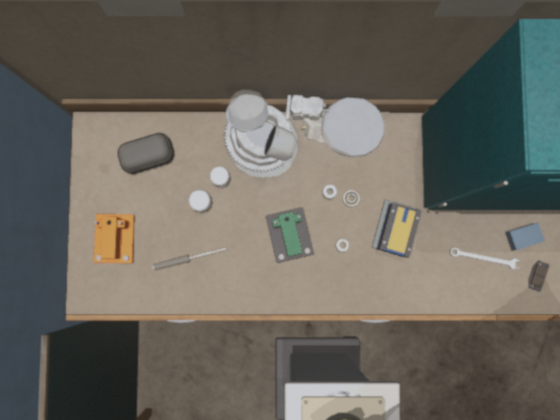

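View pics/side0.png

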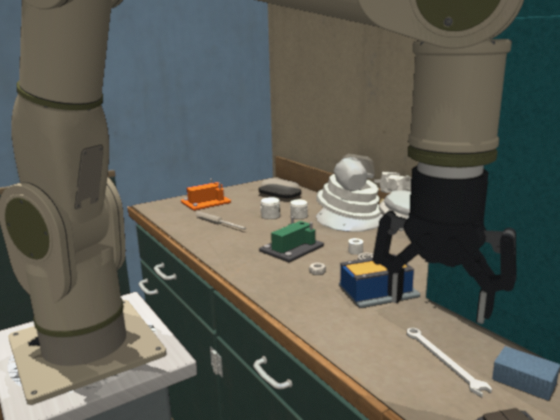

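The top view shows the blue tray with the brass shim at (402,230), the green pedestal at (290,235) and the orange look-alike at (114,238), which is excluded by colour. I'll confirm with enlarged crops.

```bash
python3 - <<'E'
import cv2,numpy as np
t=cv2.imread("pics/top0.png");s=cv2.imread("pics/side0.png")
a=cv2.resize(t[190:275,255:435],(760,359),interpolation=cv2.INTER_CUBIC)
cv2.imwrite("pics/tcrop.png",a)
b=cv2.resize(s[215:310,255:425],(760,425),interpolation=cv2.INTER_CUBIC)
cv2.imwrite("pics/scrop.png",b)
E
```

```text
(no output)
```

View pics/tcrop.png

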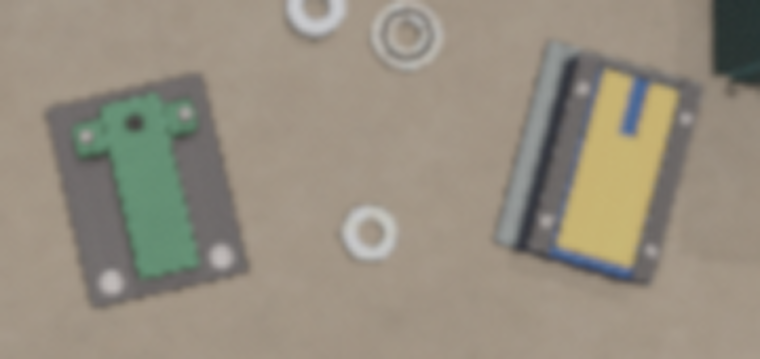

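View pics/scrop.png

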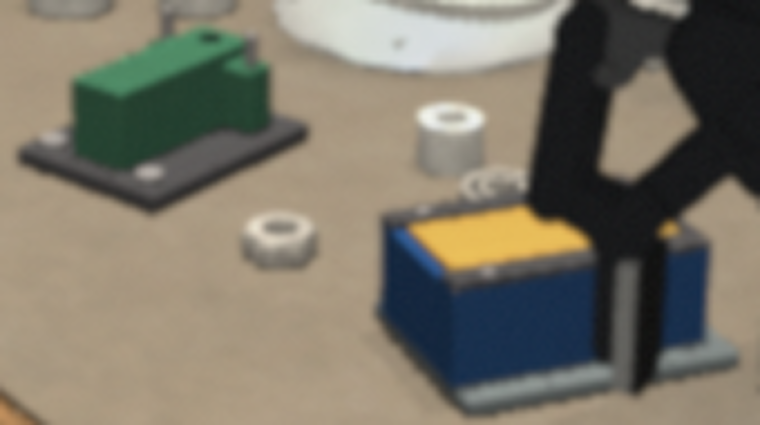

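The crops confirm it. The tray's lip (bright blue strip) faces the robot and the slot is at the far end. The green pedestal's pins are also at the far end. The nut is at (342,245), the bearing at (351,198) and the spacer at (330,191). Next I measure.

```bash
cat > h.py <<'E'
import cv2,numpy as np
from scipy.spatial.transform import Rotation as R
from workcell import *
def ray(n,uv):
    m=camera_model(n);uv=np.atleast_2d(uv).astype(float)
    d=np.c_[(uv[:,0]-m['cx'])/m['fx'],-(uv[:,1]-m['cy'])/m['fy'],-np.ones(len(uv))]
    return np.array(m['position']),R.from_quat(m['rotation']).apply(d)
def onz(n,uv,z):
    p,d=ray(n,uv);return p+d*((z-p[2])/d[:,2])[:,None]
def tri(uvt,uvs):
    pt,dt=ray("top",uvt);ps,ds=ray("side",uvs);out=[]
    for a,b in zip(dt,ds):
        A=np.c_[a,-b];s=np.linalg.lstsq(A,ps-pt,rcond=None)[0]
        x,y=pt+a*s[0],ps+b*s[1];out.append([*((x+y)/2),np.linalg.norm(x-y)])
    return np.array(out)
def mask(p,kind):
    h=cv2.cvtColor(p,cv2.COLOR_RGB2HSV)
    H,S,V=[h[...,i].astype(int) for i in range(3)]
    if kind=="brass":return ((H>15)&(H<32)&(S>95)&(V>120)).astype(np.uint8)
    if kind=="green":return ((H>55)&(H<90)&(S>70)&(V>75)).astype(np.uint8)
    if kind=="blue":return ((H>100)&(H<125)&(S>120)&(V>60)).astype(np.uint8)
def dep(n,uv,d):
    p,r=ray(n,uv);return p+r*np.array(d)[:,None]
E
python3 - <<'E'
from h import *
T=np.load("pics/top0.npz");S=np.load("pics/side0.npz")
np.set_printoptions(precision=4,suppress=True)
for k,win,z in(("brass",(190,275,370,430),.063),("green",(200,275,260,315),.06),("blue",(190,275,370,430),.06)):
    m=mask(T['p'],k);w=np.zeros_like(m);w[win[0]:win[1],win[2]:win[3]]=1;m&=w
    c=max(cv2.findContours(m,cv2.RETR_EXTERNAL,cv2.CHAIN_APPROX_NONE)[0],key=cv2.contourArea)
    r=cv2.minAreaRect(c);b=cv2.boxPoints(r);print(k,m.sum(),r);print(b);P=onz("top",b,z);print(P)
    print("sides",np.linalg.norm(P-np.roll(P,1,0),axis=1),"ctr",P.mean(0))
    e=cv2.erode(m,np.ones((3,3)));v,u=np.nonzero(e);dd=T['d'][v,u]
    if len(u):
        X=dep("top",np.c_[u,v],dd);print("depth z med",np.median(X[:,2]),X[:,2].min(),X[:,2].max())
    ms=mask(S['p'],k);c=cv2.findContours(ms,cv2.RETR_EXTERNAL,cv2.CHAIN_APPROX_NONE)[0]
    print("side blobs",[ (cv2.boundingRect(x),cv2.contourArea(x)) for x in c if cv2.contourArea(x)>30])
    cv2.imwrite(f"pics/m_{k}.png",np.hstack([cv2.resize(m[185:280,255:435]*255,(396,209)),cv2.resize(ms[215:310,245:425]*255,(396,209))]))
E
cd pics; python3 -c "
import cv2,numpy as np
cv2.imwrite('masks.png',np.vstack([cv2.imread(f'm_{k}.png') for k in('brass','green')]))"
```

```text
brass 640 ((400.94342041015625, 229.1981201171875), (17.307430267333984, 42.1696891784668), 15.945395469665527)
[[386.8302 247.0943]
 [398.4151 206.5472]
 [415.0566 211.3019]
 [403.4717 251.8491]]
[[ 0.5276 -0.1176  0.063 ]
 [ 0.6396 -0.1517  0.063 ]
 [ 0.6264 -0.1974  0.063 ]
 [ 0.5146 -0.163   0.063 ]]
sides [0.0472 0.1171 0.0476 0.117 ] ctr [ 0.5771 -0.1574  0.063 ]
depth z med 0.06351110613071631 0.05339688451617963 1.5165770153735587
side blobs [((346, 261, 41, 15), 335.0)]
green 546 ((291.8000183105469, 233.1000213623047), (41.14365005493164, 24.59674835205078), 63.43495178222656)
[[271.6 220.2]
 [293.6 209.2]
 [312.  246. ]
 [290.  257. ]]
[[0.6018 0.1988 0.06  ]
 [0.6324 0.1379 0.06  ]
 [0.5306 0.0876 0.06  ]
 [0.5005 0.1482 0.06  ]]
sides [0.1133 0.0681 0.1135 0.0677] ctr [0.5663 0.1431 0.06  ]
depth z med 0.060329979677549495 0.04853537040571232 0.06848049866931061
side blobs [((272, 222, 42, 16), 244.0)]
blue 5 ((404.0, 218.0), (0.0, 0.0), 0.0)
[[404. 218.]
 [404. 218.]
 [404. 218.]
 [404. 218.]]
[[ 0.6081 -0.1672  0.06  ]
 [ 0.6081 -0.1672  0.06  ]
 [ 0.6081 -0.1672  0.06  ]
 [ 0.6081 -0.1672  0.06  ]]
sides [0. 0. 0. 0.] ctr [ 0.6081 -0.1672  0.06  ]
side blobs [((404, 271, 9, 21), 123.0), ((341, 266, 47, 35), 868.0)]
```

View pics/masks.png

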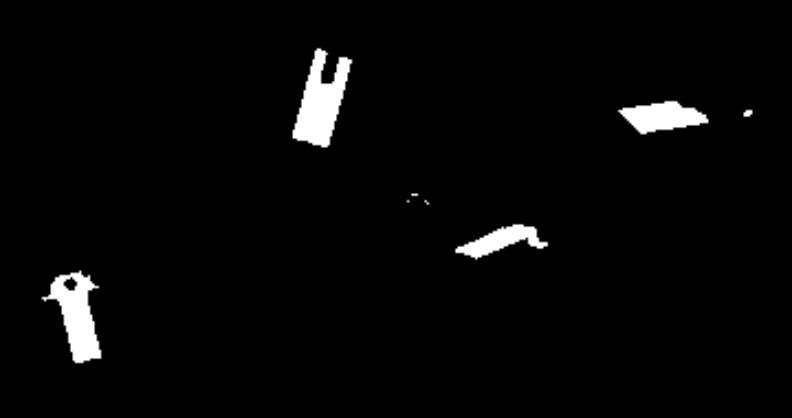

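```bash
python3 - <<'E'
from h import *
np.set_printoptions(precision=4,suppress=True)
T=np.load("pics/top0.npz");S=np.load("pics/side0.npz");K=6
def up(p,x0,y0,x1,y1):
    return cv2.resize(p[y0:y1,x0:x1],None,fx=K,fy=K,interpolation=cv2.INTER_CUBIC)
def px(c,x0,y0): return (np.asarray(c,float)+.5)/K-.5+[x0,y0]
def big(m): return max(cv2.findContours(m,cv2.RETR_EXTERNAL,cv2.CHAIN_APPROX_NONE)[0],key=cv2.contourArea)
# shim top
c=big(mask(up(T['p'],370,190,430,275),"brass"));b=px(cv2.boxPoints(cv2.minAreaRect(c)),370,190)
P=onz("top",b,.063);print("shim",P[:,:2].tolist(),P.mean(0),np.linalg.norm(P-np.roll(P,1,0),axis=1))
tf=b[np.argsort(-b[:,1])[:2]]
# shim side view: visible plain end corners
cs=big(mask(up(S['p'],335,250,395,290),"brass"));q=px(cv2.approxPolyDP(cs,6,True)[:,0],335,250);print("side shim poly",q.tolist())
for z in(.06,.063,.066):print(onz("side",q,z)[:,:2].tolist())
print("top plain corners",tf.tolist())
# pedestal
U=up(T['p'],260,200,320,275)
m=mask(U,"green");m=cv2.morphologyEx(m,cv2.MORPH_OPEN,np.ones((15,15)))
c=big(m);uv=px(c[:,0],260,200);W=onz("top",uv,.06)[:,:2]
low=W[W[:,0]<.575];rr=cv2.minAreaRect(low.astype(np.float32));bb=cv2.boxPoints(rr)
# axis from PCA of two sides
yaw=None
for it in range(5):
    cen=low.mean(0) if yaw is None else cen
    if yaw is None: yaw=np.radians(14)
    a=np.array([np.cos(yaw),np.sin(yaw)]);n=np.array([-a[1],a[0]])
    s=W@a;t=W@n;s0=np.percentile(s,.0);
    sel=(s>s0+.01)&(s<s0+.07);mid=np.median(t[sel])
    mid=(t[sel].max()+t[sel].min())/2
    L=np.polyfit(s[sel&(t>mid)],t[sel&(t>mid)],1);Rr=np.polyfit(s[sel&(t<mid)],t[sel&(t<mid)],1)
    yaw+=np.arctan((L[0]+Rr[0])/2)
a=np.array([np.cos(yaw),np.sin(yaw)]);n=np.array([-a[1],a[0]]);s=W@a;t=W@n
sm=s.min()+.04;l,r=np.polyval(L,sm),np.polyval(Rr,sm)
e=s[(abs(t-(l+r)/2)<.012)]
print("ped yaw deg",np.degrees(yaw),L[0],Rr[0],"width",l-r,"length",e.max()-e.min())
print("seat ctr",a*(e.min()+.058)+n*(l+r)/2, "from both ends",a*(e.min()+e.max())/2+n*(l+r)/2)
# side view seat
V=up(S['p'],262,212,325,262);mm=mask(V,"green");hs=cv2.cvtColor(V,cv2.COLOR_RGB2HSV);
cs=big(mm);q=px(cv2.approxPolyDP(cs,8,True)[:,0],262,212);print("side green",q.tolist());
for z in(.057,.06,.063):print(onz("side",q,z)[:,:2].tolist())
cv2.imwrite("pics/up.png",np.hstack([cv2.resize(cv2.drawContours(U[:,:,::-1].copy(),[c],-1,(0,0,255),1),(360,450)),cv2.resize(cv2.drawContours(V[:,:,::-1].copy(),[cs],-1,(0,0,255),1),(430,450))]))
# foot / depth heights
for nme,z,(x0,x1,y0,y1) in(("top",0,(395,405,225,245)),("top",0,(288,294,230,250))):
    pts=[(u,v) for u in range(x0,x1) for v in range(y0,y1)];d=[T['d'][v,u] for u,v in pts];print(np.median(dep("top",pts,d)[:,2]))
E
```

```text
shim [[0.526777293874287, -0.11780403964026764], [0.6403041610617406, -0.15128519438272686], [0.6272095248352676, -0.19838518933762933], [0.5138603414287594, -0.1645998837329959]] [ 0.577 -0.158  0.063] [0.0485 0.1184 0.0489 0.1183]
side shim poly [[386.25, 269.5833333333333], [382.75, 265.4166666666667], [375.5833333333333, 263.75], [371.0833333333333, 260.25], [346.0833333333333, 264.9166666666667], [355.25, 275.0833333333333]]
[[0.5850904754057038, -0.18198304604465865], [0.5937308641485888, -0.16266218856722703], [0.5872644203306152, -0.1472921334521603], [0.5919768324036221, -0.12808641660939835], [0.5319709144345652, -0.11361759977419694], [0.5149792664043624, -0.1627127511474057]]
[[0.580563024500975, -0.1863864155765439], [0.5891493600379427, -0.1671864269996678], [0.5827233694946592, -0.15191252505303066], [0.5874063012991588, -0.13282695680521972], [0.5277757729493362, -0.11844865510296487], [0.5108904225727668, -0.1672366732665832]]
[[0.5760355735962459, -0.19078978510842926], [0.5845678559272969, -0.17171066543210844], [0.5781823186587032, -0.15653291665390112], [0.582835
[... 1341 characters left out ...]
9039619776925], [0.49980082289548194, 0.13637132506647143], [0.5107340464149239, 0.10561625831076349], [0.592309018186804, 0.1250907021099429], [0.5824287025815418, 0.11007350296863894], [0.5826325588274226, 0.09377426866329264]]
[[0.5968848504000348, 0.08797442125349952], [0.5937355793047319, 0.10369011923237348], [0.6146611088318539, 0.13847698328470692], [0.6056411088436677, 0.16457680314707746], [0.5055392646916805, 0.14122463028659815], [0.4958069335337489, 0.12997636986774153], [0.5066717601558033, 0.09941370301507158], [0.5877364089690664, 0.11876631709661656], [0.5779179033991892, 0.10384306370030605], [0.5781204843455476, 0.08764579539376083]]
0.0635035719348862
0.060679016715897705
```

View pics/up.png

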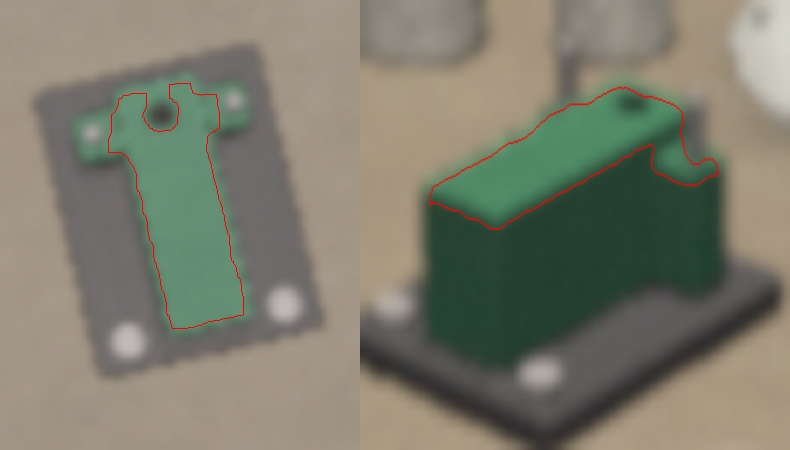

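```bash
python3 - <<'E'
from h import *
np.set_printoptions(precision=4,suppress=True)
T=np.load("pics/top0.npz");S=np.load("pics/side0.npz")
# depth-cloud of the seat and shim from each camera
for n,D,win,k in(("top",T,(262,200,318,262),"green"),("side",S,(262,212,325,245),"green"),("top",T,(370,190,430,275),"brass"),("side",S,(335,250,395,290),"brass")):
    x0,y0,x1,y1=win;m=mask(D['p'],k);w=np.zeros_like(m);w[y0:y1,x0:x1]=1;m=cv2.erode(m&w,np.ones((3,3)));v,u=np.nonzero(m)
    d=D['d'][v,u];X=dep(n,np.c_[u,v],d);X=X[abs(X[:,2]-.06)<.03]
    print(n,k,len(X),"z med",np.median(X[:,2]),"y at x",[(x,np.round([X[abs(X[:,0]-x)<.006,1].min(),X[abs(X[:,0]-x)<.006,1].max()],4)) for x in(.53,.55) if (abs(X[:,0]-x)<.006).any()])
# foot outline, top & side: dark grey (low saturation dark)
for n,D,win in(("top",T,(258,195,325,275)),("side",S,(250,212,335,265))):
    x0,y0,x1,y1=win;U=cv2.resize(D['p'][y0:y1,x0:x1],None,fx=6,fy=6,interpolation=cv2.INTER_CUBIC)
    h=cv2.cvtColor(U,cv2.COLOR_RGB2HSV).astype(int);L=U.max(2).astype(int)
    m=(L<(125 if n=="top" else 120)).astype(np.uint8) if n=="side" else (((U[...,0].astype(int)-U[...,2])<15)).astype(np.uint8)
    c=max(cv2.findContours(m,cv2.RETR_EXTERNAL,cv2.CHAIN_APPROX_NONE)[0],key=cv2.contourArea)
    hull=cv2.convexHull(c)
    if n=="top":
        b=cv2.boxPoints(cv2.minAreaRect(hull));b=(b+.5)/6-.5+[x0,y0];P=onz(n,b,.012);print("foot",P[:,:2].tolist(),P.mean(0),np.linalg.norm(P-np.roll(P,1,0),axis=1))
        e=[P[i]-P[(i+1)%4] for i in range(4)];print([np.degrees(np.arctan2(x[1],x[0])) for x in e])
    cv2.imwrite(f"pics/foot_{n}.png",cv2.drawContours(U[:,:,::-1].copy(),[hull],-1,(0,0,255),1))
E
```

```text
top green 380 z med 0.060329979677549495 y at x [(0.53, array([0.126 , 0.1537])), (0.55, array([0.1313, 0.1591]))]
side green 168 z med 0.061768156769703014 y at x [(0.53, array([0.1165, 0.1406])), (0.55, array([0.1196, 0.1466]))]
top brass 468 z med 0.06348495062624027 y at x [(0.53, array([-0.1636, -0.1238])), (0.55, array([-0.1704, -0.1284]))]
side brass 269 z med 0.06448675696710832 y at x [(0.53, array([-0.172 , -0.1234])), (0.55, array([-0.1771, -0.1287]))]
foot [[0.6195430816315586, 0.21712164959556207], [0.6448436031853009, 0.11107244073221297], [0.5097422915403167, 0.07988284093165925], [0.48485681589628316, 0.18513497635410114]] [0.5647 0.1483 0.012 ] [0.1384 0.109  0.1387 0.1082]
[np.float64(103.41842246781168), np.float64(12.999599121347575), np.float64(-76.69746083340047), np.float64(-166.64031103863508)]
```

View pics/foot_top.png

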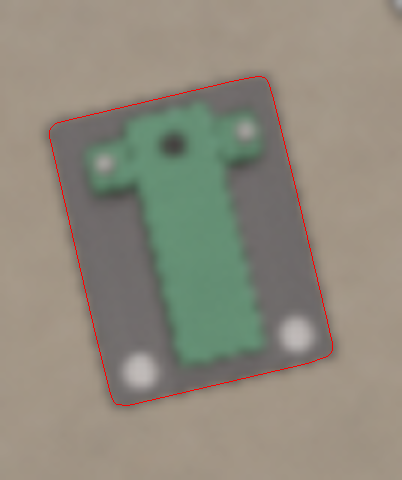

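```bash
python3 - <<'E'
from h import *
np.set_printoptions(precision=3,suppress=True)
T=np.load("pics/top0.npz")
for u,v in[(430,205),(430,160),(440,200),(480,205),(500,160),(540,200),(540,100),(428,180),(524,236),(540,275)]:
    print(u,v,T['p'][v,u],dep("top",[(u,v)],[T['d'][v,u]])[0])
o=get_obs();Rm=R.from_quat(o['ee_rot']).as_matrix();p=o['position']
print(Rm, "yaw x",np.degrees(np.arctan2(Rm[1,0],Rm[0,0])))
print("d tool mm", Rm.T@(np.array([.5847,-.1603,.30])-p))
E
```

```text
430 205 [45 56 55] [ 0.644 -0.24   0.061]
430 160 [36 49 48] [ 0.767 -0.237  0.08 ]
440 200 [39 53 52] [ 0.647 -0.239  0.15 ]
480 205 [35 50 48] [ 0.634 -0.342  0.151]
500 160 [30 57 59] [ 0.68  -0.239  0.517]
540 200 [33 50 51] [ 0.634 -0.443  0.26 ]
540 100 [ 86 135 137] [ 0.766 -0.27   0.615]
428 180 [38 50 48] [ 0.715 -0.238  0.056]
524 236 [122 138 152] [ 0.56  -0.508  0.037]
540 275 [86 77 70] [ 0.45  -0.563  0.007]
[[ 0.893  0.449 -0.001]
 [ 0.449 -0.893  0.001]
 [-0.    -0.001 -1.   ]] yaw x 26.6900818731764
d tool mm [ 0.45  -0.219  0.003]
```

```bash
python3 -m crank '0.58 -0.49 0 0 0 0 0;0.58 -0.49 0 0 0 0 0;0.58 -0.49 0 0 0 0 0;0.58 -0.49 0 0 0 0 0;0.58 -0.49 0 0 0 0 0;0.58 -0.49 0 0 0 0 0;0.58 -0.49 0 0 0 0 0;0.58 -0.49 0 0 0 0 0;0.58 -0.49 0 0 0 0 0;0.58 -0.49 0 0 0 0 0' 40
cat >go.py <<'E'
import sys
from h import *
np.set_printoptions(precision=4,suppress=True)
x,y,z,yaw=map(float,sys.argv[1:5])
o=get_obs();Rm=R.from_quat(o['ee_rot']).as_matrix();p=np.array(o['position'])
t=np.array([x,y,z])
Rt=R.from_euler('z',yaw,degrees=True)*R.from_quat([1,0,0,0])
print("clock",o['clock'],"pos",p,"F",np.array(o['ft_force']),"grip",o['grip_width'],"yaw",np.degrees(np.arctan2(Rm[1,0],Rm[0,0])))
print("shift units",Rm.T@(t-p)/.04,"turn units",(R.from_matrix(Rm).inv()*Rt).as_rotvec(degrees=True)/8)
print("shift units in final frame",Rt.as_matrix().T@(t-p)/.04)
E
python3 go.py .5847 -.1603 .20 -16.6
```

```text
clock: 1.1
position: [0.4001, -0.2711, 0.2988]
ee_rot: [0.974, 0.227, -0.003, -0.003]
ft_force: [0.2, 0.3, 0.0]
grip_width: -0.002
clock 1.1 pos [ 0.4001 -0.2711  0.2988] F [0.2112 0.3425 0.0099] grip -0.0019919845459367485 yaw 26.230882482007235
shift units [ 5.3749 -0.4269  2.4479] turn units [-0.0413  0.0519  5.3537]
shift units in final frame [ 3.6304 -3.9736  2.4688]
```

```bash
python3 -m crank '0.3 -0.4 0.1 0 0 0.9 0;0.3 -0.4 0.1 0 0 0.9 0;0.3 -0.4 0.1 0 0 0.9 0;0.3 -0.4 0.1 0 0 0.9 0;0.3 -0.4 0.1 0 0 0.9 0;0.3 -0.4 0.1 0 0 0.85 0;0.4 -0.4 0.1 0 0 0 0;0.4 -0.4 0.1 0 0 0 0;0.4 -0.4 0.1 0 0 0 0;0 0 0 0 0 0 0'
python3 go.py .5847 -.1603 .18 -16.6
```

```text
clock: 2.1
position: [0.5208, -0.1265, 0.2588]
ee_rot: [0.988, -0.157, -0.006, -0.002]
ft_force: [0.5, 0.0, 0.5]
grip_width: -0.002
clock 2.1 pos [ 0.5208 -0.1265  0.2588] F [0.5197 0.0486 0.5322] grip -0.002443570037787075 yaw -18.04072305125658
shift units [1.8049 0.3141 1.9468] turn units [-0.0213  0.0904 -0.1802]
shift units in final frame [1.7718 0.3532 1.9704]
```

```bash
python3 -m crank '0.3 0.06 0.3 0 0.02 -0.05 0;0.3 0.06 0.3 0 0.02 -0.05 0;0.3 0.06 0.3 0 0.02 -0.04 0;0.3 0.06 0.3 0 0.03 -0.04 0;0.3 0.06 0.3 0 0 0 0;0.3 0.06 0.3 0 0 0 0;0 0 0.15 0 0 0 0;0 0 0 0 0 0 0;0 0 0 0 0 0 0;0 0 0 0 0 0 0'
python3 go.py .5847 -.1603 .15 -16.6
python3 - <<'E'
from h import *
for n in("side","top"):
    p,d=camera(n);cv2.imwrite(f"pics/{n}1.png",p[:,:,::-1]);np.savez(f"pics/{n}1.npz",p=p,d=d)
a=cv2.imread("pics/side1.png")[140:310,290:460];b=cv2.imread("pics/top1.png")[150:280,320:450]
cv2.imwrite("pics/v1.png",np.hstack([cv2.resize(x,(400,400),interpolation=cv2.INTER_CUBIC) for x in(a,b)]))
E
```

```text
clock: 3.1
position: [0.5824, -0.1648, 0.1768]
ee_rot: [0.99, -0.144, -0.002, -0.001]
ft_force: [-0.8, 0.0, -0.2]
grip_width: -0.002
clock 3.1 pos [ 0.5824 -0.1648  0.1768] F [-0.8038  0.0183 -0.1816] grip -0.0019067409627735086 yaw -16.60694194411967
shift units [ 0.0251 -0.1232  0.6711] turn units [-0.0031  0.0321 -0.0009]
shift units in final frame [ 0.0221 -0.1235  0.6712]
```

View pics/v1.png

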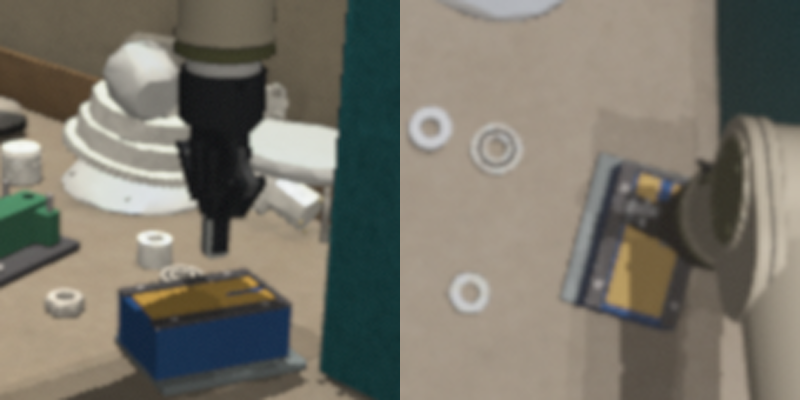

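```bash
cat >>h.py <<'E'
def proj(n,P):
    m=camera_model(n);q=R.from_quat(m['rotation']).inv().apply(np.atleast_2d(P)-np.array(m['position']))
    return np.c_[m['cx']+m['fx']*q[:,0]/-q[:,2],m['cy']-m['fy']*q[:,1]/-q[:,2]]
E
python3 - <<'E'
from h import *
o=get_obs();Rm=R.from_quat(o['ee_rot']).as_matrix();p=np.array(o['position']);np.set_printoptions(precision=4,suppress=True)
a=cv2.imread("pics/side1.png");x0,y0=350,200
U=cv2.resize(a[y0:y0+100,x0:x0+80],None,fx=6,fy=6,interpolation=cv2.INTER_CUBIC)
for dx in(-.011,.011):
  for dy in(-.014,0,.014):
    t=p+Rm@[dx,dy,.073];q=proj("side",t)[0];print(dx,dy,q);c=((q-[x0,y0]+.5)*6).astype(int);cv2.circle(U,tuple(map(int,c)),3,(0,0,255),-1)
cv2.imwrite("pics/tip.png",U)
E
```

```text
-0.011 -0.014 [372.676  246.4809]
-0.011 0 [375.6872 248.9271]
-0.011 0.014 [378.7698 251.4313]
0.011 -0.014 [381.9383 245.1218]
0.011 0 [385.0408 247.5387]
0.011 0.014 [388.2165 250.0126]
```

View pics/tip.png

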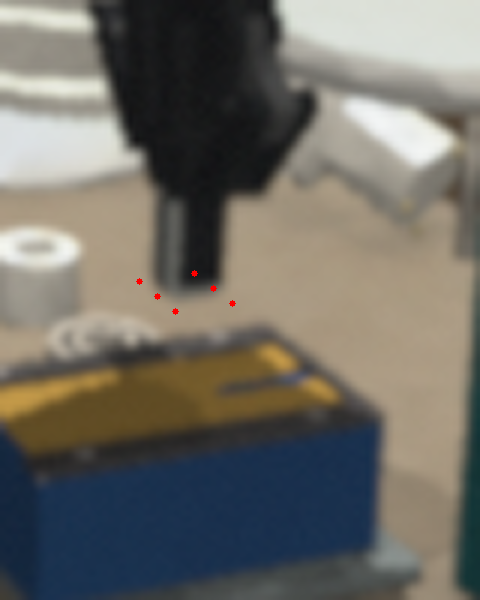

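```bash
python3 -m crank '0.02 -0.06 0.2 0 0.03 0 0;0 -0.06 0.2 0 0 0 0;0 0 0.2 0 0 0 0;0 0 0.1 0 0 0 0;0 0 0 0 0 0 0;0 0 0 0 0 0 0;0 0 0 0 0 0 0;0 0 0 0 0 0 0;0 0 0 0 0 0 0;0 0 0 0 0 0 0'
python3 go.py .5847 -.1603 .136 -16.6
```

```text
clock: 4.2
position: [0.5851, -0.1597, 0.1474]
ee_rot: [0.99, -0.144, 0.001, -0.0]
ft_force: [0.4, 0.4, 0.8]
grip_width: -0.002
clock 4.2 pos [ 0.5851 -0.1597  0.1474] F [0.3546 0.3581 0.8204] grip -0.00215109091361423 yaw -16.58142229995386
shift units [-0.0064  0.0171  0.2851] turn units [-0.0032 -0.0134  0.0023]
shift units in final frame [-0.0059  0.0169  0.2851]
```

```bash
python3 -m crank '0 0 0.04 0 0 0 0;0 0 0.04 0 0 0 0;0 0 0.04 0 0 0 0;0 0 0.04 0 0 0 0;0 0 0.02 0 0 0 0;0 0 0.02 0 0 0 0;0 0 0 0 0 0 0;0 0 0 0 0 0 0;0 0 0 0 0 0 0;0 0 0 0 0 0 0'
python3 go.py .5847 -.1603 .136 -16.6
```

```text
clock: 5.2
position: [0.5852, -0.1598, 0.1388]
ee_rot: [0.99, -0.144, 0.001, -0.0]
ft_force: [0.3, -0.4, 0.3]
grip_width: -0.001
clock 5.2 pos [ 0.5852 -0.1598  0.1388] F [ 0.3025 -0.4404  0.2738] grip -0.0011540964668603447 yaw -16.580946386737455
shift units [-0.0078  0.016   0.0695] turn units [-0.003  -0.0146  0.0024]
shift units in final frame [-0.0076  0.0159  0.0695]
```

```bash
python3 -m crank '0 0 0.01 0 0 0 0;0 0 0.01 0 0 0 0;0 0 0.01 0 0 0 0;0 0 0.01 0 0 0 0;0 0 0.01 0 0 0 0;0 0 0.01 0 0 0 0;0 0 0.01 0 0 0 0;0 0 0 0 0 0 0;0 0 0 0 0 0 0;0 0 0 0 0 0 0'
python3 go.py .5847 -.1603 .136 -16.6
```

```text
clock: 6.2
position: [0.5852, -0.1598, 0.1358]
ee_rot: [0.99, -0.144, 0.001, -0.0]
ft_force: [-0.5, 0.6, 0.5]
grip_width: 0.001
clock 6.2 pos [ 0.5852 -0.1598  0.1358] F [-0.4568  0.6339  0.4899] grip 0.0010213403565977803 yaw -16.585064552577002
shift units [-0.0093  0.0161 -0.004 ] turn units [-0.0029 -0.0161  0.0019]
shift units in final frame [-0.0093  0.0161 -0.004 ]
```

```bash
python3 -m crank '0 0 0.005 0 0 0 0;0 0 0.005 0 0 0 0;0 0 0.005 0 0 0 0;0 0 0.005 0 0 0 0;0 0 0.005 0 0 0 0;0 0 0.005 0 0 0 0;0 0 0.005 0 0 0 0;0 0 0.005 0 0 0 0;0 0 0.005 0 0 0 0;0 0 0.005 0 0 0 0'
python3 go.py .5847 -.1603 .136 -16.6
```

```text
clock: 7.2
position: [0.5857, -0.1599, 0.1358]
ee_rot: [0.99, -0.144, 0.002, 0.0]
ft_force: [-2.5, -0.0, 5.1]
grip_width: -0.001
clock 7.2 pos [ 0.5857 -0.1599  0.1358] F [-2.4817 -0.0005  5.0595] grip -0.0007269431082986599 yaw -16.591041323715537
shift units [-0.021   0.0179 -0.0049] turn units [ 0.     -0.027   0.0011]
shift units in final frame [-0.021   0.0179 -0.0048]
```

```bash
python3 -m crank '0 0 0.006 0 0 0 0;-0.02 0 0.007 0 0 0 0;-0.03 0 0.007 0 0 0 0;-0.04 0 0.007 0 0 0 0;-0.04 0 0.007 0 0 0 0;-0.04 0 0.007 0 0 0 0;-0.04 0 0.007 0 0 0 0;-0.04 0 0.007 0 0 0 0;-0.04 0 0.007 0 0 0 0;-0.04 0 0.007 0 0 0 0'
python3 go.py .5847 -.1603 .136 -16.6
python3 - <<'E'
from h import *
for n in("side","top"):
    p,d=camera(n);cv2.imwrite(f"pics/{n}2.png",p[:,:,::-1]);np.savez(f"pics/{n}2.npz",p=p,d=d)
a=cv2.imread("pics/side2.png")[210:310,320:420];b=cv2.imread("pics/top2.png")[190:280,360:450]
cv2.imwrite("pics/v2.png",np.hstack([cv2.resize(x,(400,400),interpolation=cv2.INTER_CUBIC) for x in(a,b)]))
E
```

```text
clock: 8.2
position: [0.5758, -0.1566, 0.1358]
ee_rot: [0.99, -0.144, 0.007, 0.001]
ft_force: [2.0, -0.5, 5.0]
grip_width: 0.002
clock 8.2 pos [ 0.5758 -0.1566  0.1358] F [ 2.024  -0.534   4.9612] grip 0.0020313446868402917 yaw -16.59778336082756
shift units [ 0.2396  0.0251 -0.0012] turn units [-0.0056 -0.1024  0.0003]
shift units in final frame [ 0.2396  0.0251 -0.0046]
```

View pics/v2.png

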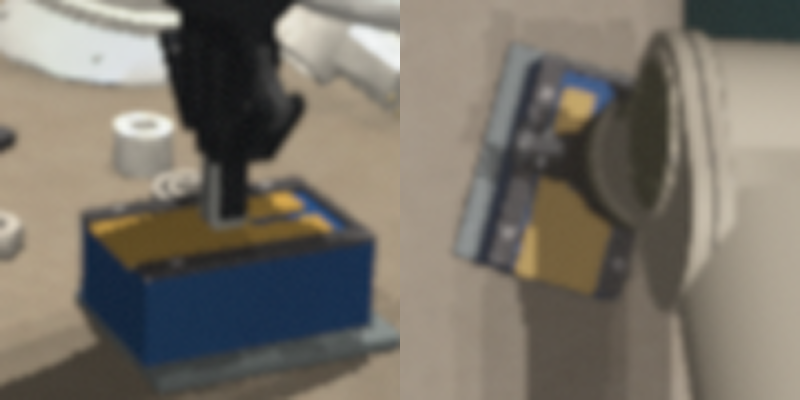

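```bash
python3 -m crank '-0.05 0 0.007 0 -0.015 0 0;-0.06 0 0.007 0 -0.015 0 0;-0.06 0 0.007 0 -0.015 0 0;-0.06 0 0.007 0 -0.015 0 0;-0.06 0 0.007 0 -0.015 0 0;-0.06 0 0.007 0 -0.015 0 0;-0.06 0 0.007 0 -0.015 0 0;-0.06 0 0.007 0 -0.015 0 0;-0.06 0 0.007 0 -0.015 0 0;-0.06 0 0.007 0 -0.015 0 0'
python3 go.py .5847 -.1603 .136 -16.6
```

```text
clock: 9.3
position: [0.5546, -0.15, 0.1358]
ee_rot: [0.99, -0.144, 0.001, -0.0]
ft_force: [2.3, -0.3, 4.1]
grip_width: 0.001
clock 9.3 pos [ 0.5546 -0.15    0.1358] F [ 2.3055 -0.3192  4.0657] grip 0.0011218867272144994 yaw -16.600615678625147
shift units [ 0.7956  0.0324 -0.0043] turn units [-0.0086 -0.0112 -0.0001]
shift units in final frame [ 0.7956  0.0324 -0.0055]
```

```bash
python3 -m crank '-0.06 0 0.007 0 0 0 0;-0.06 0 0.007 0 -0.01 0 0;-0.06 0 0.007 0 -0.01 0 0;-0.06 0 0.007 0 -0.01 0 0;-0.06 0 0.007 0 -0.01 0 0;-0.03 0 0.007 0 -0.01 0 0;0 0 0.005 0 0 0 0;0 0 0.004 0 0 0 0;0 0 0.002 0 0 0 0;0 0 0 0 0 0 0'
python3 go.py .5847 -.1603 .136 -16.6
python3 - <<'E'
from h import *
for n in("side","top"):
    p,d=camera(n);cv2.imwrite(f"pics/{n}3.png",p[:,:,::-1]);np.savez(f"pics/{n}3.npz",p=p,d=d)
a=cv2.imread("pics/side3.png")[210:310,320:420];b=cv2.imread("pics/top3.png")[190:280,360:450]
cv2.imwrite("pics/v3.png",np.hstack([cv2.resize(x,(400,400),interpolation=cv2.INTER_CUBIC) for x in(a,b)]))
E
```

```text
clock: 10.3
position: [0.5424, -0.1462, 0.1358]
ee_rot: [0.99, -0.144, 0.0, -0.001]
ft_force: [1.7, 0.2, 3.5]
grip_width: 0.001
clock 10.3 pos [ 0.5424 -0.1462  0.1358] F [1.7117 0.1847 3.4851] grip 0.0008420917741929719 yaw -16.60215434787475
shift units [ 1.1136  0.0367 -0.0047] turn units [-0.0089 -0.0041 -0.0003]
shift units in final frame [ 1.1136  0.0368 -0.0053]
```

View pics/v3.png

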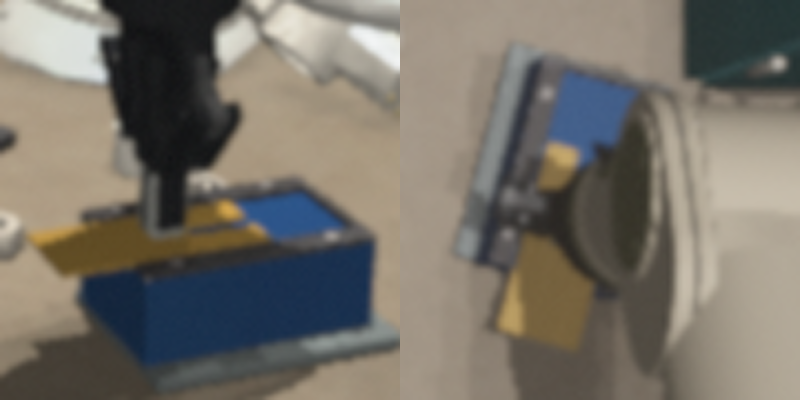

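The shim's plain end now overhangs the lip and lies flat. I lift straight up, then measure.

```bash
python3 -m crank '0 0 -0.1 0 0 0 0;0 0 -0.3 0 0 0 0;0 0 -0.4 0 0 0 0;0 0 -0.5 0 0 0 0;-0.5 0 -0.5 0 0 0 80;-0.8 0 0 0 0 0 80;-1 0 0 0 0 0 80;-0.5 0 0 0 0 0 80;0 0 0 0 0 0 80;0 0 0 0 0 0 80'
cat > meas.py <<'E'
import sys
from h import *
np.set_printoptions(precision=4,suppress=True)
tag=sys.argv[1];z=float(sys.argv[2]);x0,y0,x1,y1=map(int,sys.argv[3:7])
D={}
for n in("side","top"):
    p,d=camera(n);cv2.imwrite(f"pics/{n}{tag}.png",p[:,:,::-1]);D[n]=p,d
p,d=D["top"];K=6
U=cv2.resize(p[y0:y1,x0:x1],None,fx=K,fy=K,interpolation=cv2.INTER_CUBIC)
m=mask(U,"brass");c=max(cv2.findContours(m,cv2.RETR_EXTERNAL,cv2.CHAIN_APPROX_NONE)[0],key=cv2.contourArea)
b=(cv2.boxPoints(cv2.minAreaRect(c))+.5)/K-.5+[x0,y0];P=onz("top",b,z)
print("corners",P[:,:2].tolist());print("ctr",P.mean(0),"sides",np.linalg.norm(P-np.roll(P,1,0),axis=1))
e=P[1]-P[0];f=P[2]-P[1];l=e if np.linalg.norm(e)>np.linalg.norm(f) else f
if l[0]<0:l=-l
print("yaw",np.degrees(np.arctan2(l[1],l[0])))
cv2.imwrite(f"pics/c{tag}.png",cv2.resize(cv2.drawContours(U[:,:,::-1].copy(),[c],-1,(0,0,255),1),None,fx=1,fy=1))
E
python3 meas.py 4 .063 365 190 430 285;python3 go.py .5847 -.1603 .136 -16.6
```

```text
clock: 11.4
position: [0.428, -0.1119, 0.2132]
ee_rot: [0.99, -0.144, -0.004, -0.001]
ft_force: [0.1, -0.8, -0.3]
grip_width: 0.936
corners [[0.48207495480334156, -0.09957484673733463], [0.5958277734516432, -0.13590067266702927], [0.5807059746045019, -0.1859354691318728], [0.4671597540152794, -0.1492898658782697]]
ctr [ 0.5314 -0.1427  0.063 ] sides [0.0519 0.1194 0.0523 0.1193]
yaw -17.710362806482372
clock 11.5 pos [ 0.4286 -0.112   0.213 ] F [ 0.3259 -0.3529 -0.4522] grip 0.9349930943969358 yaw -16.56887366153408
shift units [4.1027 0.048  1.8877] turn units [-0.0096  0.0639  0.0038]
shift units in final frame [4.0858 0.0432 1.9243]
```

View pics/c4.png

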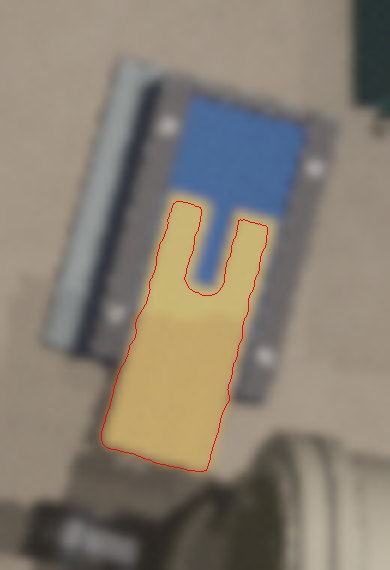

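View pics/side4.png

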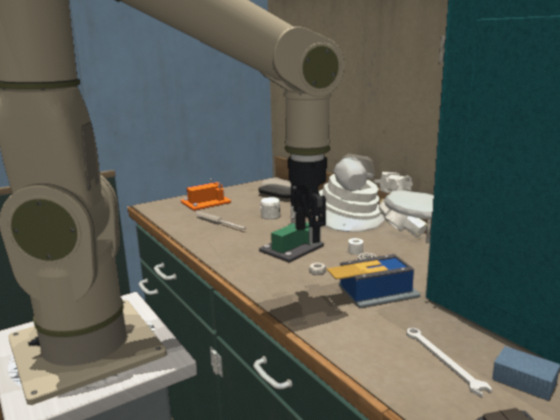

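Overhang is about 38 mm, with the shim flat and square. I'll move over the overhanging end and pinch 18 mm in from it.

```bash
python3 go.py .4918 -.1297 .16 -17.2
```

```text
clock 11.5 pos [ 0.4286 -0.112   0.213 ] F [ 0.3259 -0.3529 -0.4522] grip 0.9349930943969358 yaw -16.56887366153408
shift units [ 1.6533 -0.0237  1.3096] turn units [-0.0093  0.0639  0.0788]
shift units in final frame [ 1.6411 -0.0436  1.3243]
```

```bash
python3 -m crank '0.3 -0.01 0.2 0 0.03 0.04 80;0.3 -0.01 0.2 0 0.03 0.04 80;0.3 0 0.2 0 0 0 80;0.3 0 0.2 0 0 0 80;0.3 0 0.2 0 0 0 80;0.15 0 0.2 0 0 0 80;0 0 0 0 0 0 80;0 0 0 0 0 0 80;0 0 0 0 0 0 80;0 0 0 0 0 0 80';python3 go.py .4918 -.1297 .11 -17.2
```

```text
clock: 12.5
position: [0.4984, -0.1316, 0.1619]
ee_rot: [0.989, -0.15, -0.001, -0.003]
ft_force: [0.4, 0.5, 0.2]
grip_width: 0.939
clock 12.5 pos [ 0.4984 -0.1316  0.1619] F [0.3988 0.473  0.199 ] grip 0.9393374438058607 yaw -17.24387141209944
shift units [-0.1677  0.0108  1.2969] turn units [-0.0338  0.0213 -0.0055]
shift units in final frame [-0.1715  0.0045  1.2965]
```

```bash
python3 -m crank '-0.1 0 0 -0.03 0.02 0 80;-0.08 0 0.1 0 0 0 80;0 0 0.2 0 0 0 80;0 0 0.2 0 0 0 80;0 0 0.2 0 0 0 80;0 0 0.2 0 0 0 80;0 0 0.2 0 0 0 80;0 0 0 0 0 0 80;0 0 0 0 0 0 80;0 0 0 0 0 0 80';python3 go.py .4918 -.1297 .11 -17.2
python3 - <<'E'
from h import *
for n in("side","top"):
    p,d=camera(n);cv2.imwrite(f"pics/{n}5.png",p[:,:,::-1])
a=cv2.imread("pics/side5.png")[200:310,310:420];b=cv2.imread("pics/top5.png")[190:290,360:460]
cv2.imwrite("pics/v5.png",np.hstack([cv2.resize(x,(400,400),interpolation=cv2.INTER_CUBIC) for x in(a,b)]))
E
```

```text
clock: 13.5
position: [0.4902, -0.1291, 0.114]
ee_rot: [0.989, -0.15, -0.0, 0.0]
ft_force: [-0.5, -0.8, 0.3]
grip_width: 0.943
clock 13.5 pos [ 0.4902 -0.1291  0.114 ] F [-0.4754 -0.7588  0.2612] grip 0.9427333766199935 yaw -17.239876694304012
shift units [0.0429 0.0016 0.0995] turn units [ 0.0021  0.0007 -0.005 ]
shift units in final frame [0.0429 0.0017 0.0995]
```

View pics/v5.png

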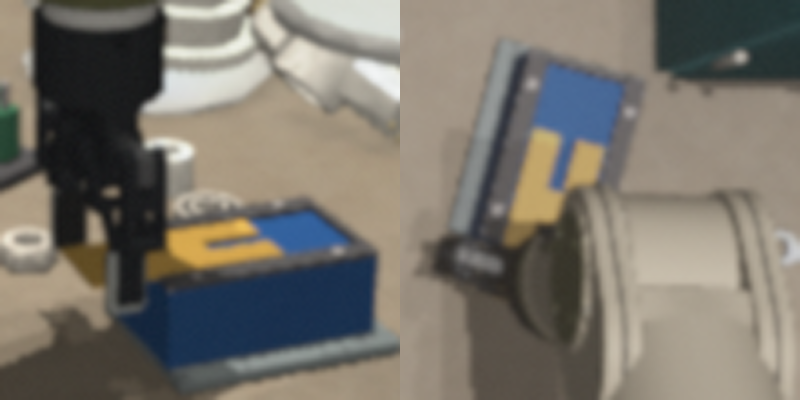

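```bash
python3 -m crank '0.04 0 0.08 0 0 0 70;0 0 0 0 0 0 60;0 0 0 0 0 0 56;0 0 0 0 0 0 54;0 0 0 0 0 0 52;0 0 0 0 0 0 50;0 0 0 0 0 0 46;0 0 0 0 0 0 40;0 0 0 0 0 0 40;0 0 0 0 0 0 40' 60;python3 go.py .4918 -.1297 .11 -17.2
```

```text
clock: 14.6
position: [0.4924, -0.13, 0.112]
ee_rot: [0.989, -0.15, 0.001, 0.001]
ft_force: [-0.6, 0.5, 1.6]
grip_width: 0.565
clock 14.6 pos [ 0.4924 -0.13    0.112 ] F [-0.6397  0.5093  1.5605] grip 0.564906417505497 yaw -17.256951929213578
shift units [-0.017  -0.0036  0.0492] turn units [ 0.0063 -0.0149 -0.0071]
shift units in final frame [-0.0169 -0.0035  0.0492]
```

```bash
python3 -m crank '0 0 -0.05 0 0 0 40;0 0 -0.1 0 0 0 40;0 0 -0.15 0 0 0 40;0 0 -0.2 0 0 0 40;0 0 -0.2 0 0 0 40;0 0 -0.3 0 0 0 40;0 0 -0.4 0 0 0 40;0 0 -0.2 0 0 0 40;0 0 0 0 0 0 40;0 0 0 0 0 0 40' 80;python3 go.py .4918 -.1297 .11 -17.2
python3 - <<'E'
from h import *
for n in("side","top"):
    p,d=camera(n);cv2.imwrite(f"pics/{n}6.png",p[:,:,::-1])
a=cv2.imread("pics/side6.png")[170:310,290:430];b=cv2.imread("pics/top6.png")[190:290,360:460]
cv2.imwrite("pics/v6.png",np.hstack([cv2.resize(x,(400,400),interpolation=cv2.INTER_CUBIC) for x in(a,b)]))
E
```

```text
clock: 15.6
position: [0.4924, -0.1297, 0.182]
ee_rot: [0.989, -0.15, 0.002, 0.001]
ft_force: [-0.4, 0.6, -2.0]
grip_width: 0.555
clock 15.6 pos [ 0.4924 -0.1297  0.182 ] F [-0.3637  0.5831 -2.011 ] grip 0.5546797383634288 yaw -17.23613936703628
shift units [-0.0194  0.0035  1.8001] turn units [ 0.0043 -0.0235 -0.0045]
shift units in final frame [-0.0135  0.0046  1.8002]
```

View pics/v6.png

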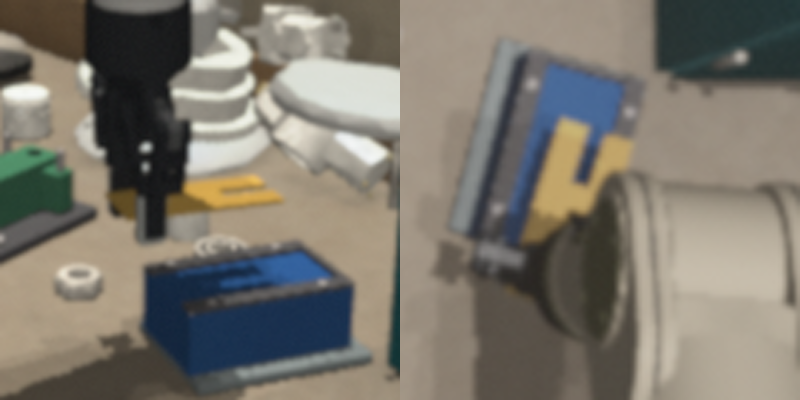

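```bash
python3 go.py .5246 .1393 .20 13.3; python3 - <<'E'
from h import *
np.set_printoptions(precision=4,suppress=True)
p,d=camera("top");m=cv2.erode(mask(p,"brass"),np.ones((3,3)));w=np.zeros_like(m);w[190:260,360:430]=1;v,u=np.nonzero(m&w)
X=dep("top",np.c_[u,v],d[v,u]);X=X[(X[:,2]>.1)&(X[:,2]<.2)]
A=np.c_[X[:,:2],np.ones(len(X))];c=np.linalg.lstsq(A,X[:,2],rcond=None)[0];print(len(X),c,X[:,2].mean(),(X[:,2]-A@c).std())
a=np.radians(-17.2);print("slope along shim",c[0]*np.cos(a)+c[1]*np.sin(a),"across",-c[0]*np.sin(a)+c[1]*np.cos(a))
E
```

```text
clock 15.7 pos [ 0.4922 -0.1296  0.1816] F [ 0.1777  0.5483 -1.1807] grip 0.5529313947540132 yaw -17.23416677866717
shift units [-1.2177 -6.661  -0.4675] turn units [ 0.0084 -0.0165 -3.8168]
shift units in final frame [ 2.3344 -6.3568 -0.4611]
189 [-0.0239  0.0024  0.1461] 0.13248115030906188 0.0028804813101494246
slope along shim -0.02349260718711343 across -0.004763002443307801
```

```bash
python3 -m crank '-0.1 -0.3 -0.1 0 0 0 40;-0.1 -0.5 -0.1 0 0 0 40;-0.1 -0.6 -0.1 0 0 0 40;-0.1 -0.6 -0.1 0 0 -0.2 40;-0.1 -0.6 -0.05 0 0 -0.4 40;-0.1 -0.6 0 0 0 -0.4 40;0 -0.6 0 0 0 -0.4 40;0 -0.5 0 0 0 -0.4 40;0 -0.4 0 0 0 -0.4 40;0 -0.2 0 0 0 -0.2 40';python3 go.py .5246 .1393 .20 13.3
```

```text
clock: 16.75
position: [0.5082, 0.0829, 0.1983]
ee_rot: [1.0, 0.03, -0.002, -0.001]
ft_force: [-0.3, -0.2, -0.4]
grip_width: 0.551
clock 16.75 pos [0.5082 0.0829 0.1983] F [-0.2808 -0.2364 -0.4186] grip 0.5507456007528898 yaw 3.383503337909696
shift units [ 0.4915 -1.3846 -0.0415] turn units [-0.0124  0.0222 -1.2396]
shift units in final frame [ 0.7228 -1.2792 -0.0419]
```

```bash
python3 -m crank '0.1 -0.2 0 0 0 -0.3 40;0.1 -0.2 0 0 0 -0.3 40;0.1 -0.2 0 0 0 -0.3 40;0.1 -0.2 0 0 0 -0.3 40;0.1 -0.2 0 0 0 -0.05 40;0.1 -0.2 0 0 0 0 40;0.1 -0.05 0 0 0 0 40;0 0 0 0 0 0 40;0 0 0 0 0 0 40;0 0 0 0 0 0 40';python3 go.py .5246 .1393 .14 13.3
```

```text
clock: 17.75
position: [0.5294, 0.1398, 0.1975]
ee_rot: [0.992, 0.123, -0.002, -0.0]
ft_force: [-0.4, -0.0, -1.8]
grip_width: 0.554
clock 17.75 pos [0.5294 0.1398 0.1975] F [-0.4177 -0.0005 -1.7724] grip 0.5536819364781506 yaw 14.113269503280259
shift units [-0.1125 -0.0137  1.4389] turn units [-0.0101  0.0317  0.1016]
shift units in final frame [-0.1191 -0.0141  1.4383]
```

```bash
python3 -m crank '-0.06 -0.01 0.2 0 0.03 0.1 40;-0.05 0 0.3 0 0 0 40;0 0 0.3 0 0 0 40;0 0 0.3 0 0 0 40;0 0 0.25 0 0 0 40;0 0 0.1 0 0 0 40;0 0 0 0 0 0 40;0 0 0 0 0 0 40;0 0 0 0 0 0 40;0 0 0 0 0 0 40';python3 go.py .5246 .1393 .112 13.3
python3 - <<'E'
from h import *
for n in("side","top"):
    p,d=camera(n);cv2.imwrite(f"pics/{n}7.png",p[:,:,::-1]);np.savez(f"pics/{n}7.npz",p=p,d=d)
a=cv2.imread("pics/side7.png")[170:270,240:340];b=cv2.imread("pics/top7.png")[190:280,250:340]
cv2.imwrite("pics/v7.png",np.hstack([cv2.resize(x,(400,400),interpolation=cv2.INTER_CUBIC) for x in(a,b)]))
E
```

```text
clock: 18.75
position: [0.524, 0.138, 0.1335]
ee_rot: [0.993, 0.115, -0.001, -0.0]
ft_force: [-0.7, 0.0, -1.2]
grip_width: 0.554
clock 18.75 pos [0.524  0.138  0.1335] F [-0.7455  0.044  -1.2211] grip 0.5536925671464067 yaw 13.155220146023913
shift units [ 0.0236 -0.0283  0.5374] turn units [-0.0074  0.0108 -0.0181]
shift units in final frame [ 0.0228 -0.0288  0.5374]
```

View pics/v7.png

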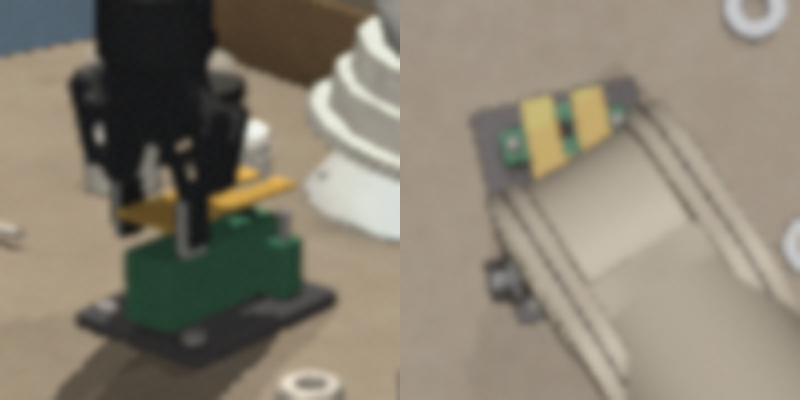

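```bash
python3 - <<'E'
from h import *
np.set_printoptions(precision=4,suppress=True)
D=np.load("pics/top7.npz");x0,y0,x1,y1=260,200,310,235;K=8
U=cv2.resize(D['p'][y0:y1,x0:x1],None,fx=K,fy=K,interpolation=cv2.INTER_CUBIC);m=mask(U,"brass")
cs=[c for c in cv2.findContours(m,cv2.RETR_EXTERNAL,cv2.CHAIN_APPROX_NONE)[0] if cv2.contourArea(c)>300]
al=np.radians(13.3);a=np.array([np.cos(al),np.sin(al)]);n=np.array([-a[1],a[0]]);S=np.array([.5645,.1487])
al2=[]
for c in cs:
    W=onz("top",(c[:,0]+.5)/K-.5+[x0,y0],.0845)[:,:2]-S;s=W@a;t=W@n
    print("area",cv2.contourArea(c),"s max",s.max());
    for lo,hi in((-.012,-.004),(-.02,-.012)):
        q=(s>s.max()+lo)&(s<s.max()+hi);print(" t range",t[q].min(),t[q].max())
m=cv2.erode(mask(D['p'],"brass"),np.ones((3,3)));w=np.zeros_like(m);w[200:235,260:310]=1;v,u=np.nonzero(m&w);X=dep("top",np.c_[u,v],D['d'][v,u]);print("z",np.median(X[:,2]))
E
```

```text
area 6568.0 s max 0.0617644269787971
 t range 0.00541626280438322 0.02135889744693107
 t range 0.002389755424889752 0.02219263960955719
area 4871.5 s max 0.060895749229637836
 t range -0.02732641580250431 -0.008519201584415473
 t range -0.027258333483546355 -0.007025267807708078
z 0.08421290151158645
```

```bash
python3 - <<'E'
from h import *
a=cv2.imread("pics/side7.png");x0,y0=255,190;K=8
U=cv2.resize(a[y0:y0+75,x0:x0+80],None,fx=K,fy=K,interpolation=cv2.INTER_CUBIC)
o=get_obs();Rm=R.from_quat(o['ee_rot']).as_matrix();p=np.array(o['position'])
def dot(P,c):
    q=proj("side",P)[0];w=((q-[x0,y0]+.5)*K).astype(int);cv2.circle(U,(int(w[0]),int(w[1])),3,c,-1)
for dx in(-.011,.011): dot(p+Rm@[dx,.025,.068],(0,0,255)); dot(p+Rm@[dx,.033,.068],(0,0,255))
for sx in(-.019,.101):
    for sy in(-.025,.025): dot(p+Rm@[sx,sy,.049],(255,0,255))
al=np.radians(13.3);ax=np.array([np.cos(al),np.sin(al),0]);n=np.array([-ax[1],ax[0],0]);S=np.array([.5645,.1487,.06])
for s in(-.058,.058):
    for t in(-.02,.02): dot(S+s*ax+t*n,(0,255,255))
cv2.imwrite("pics/v7s.png",U)
E
```

```text
(no output)
```

View pics/v7s.png

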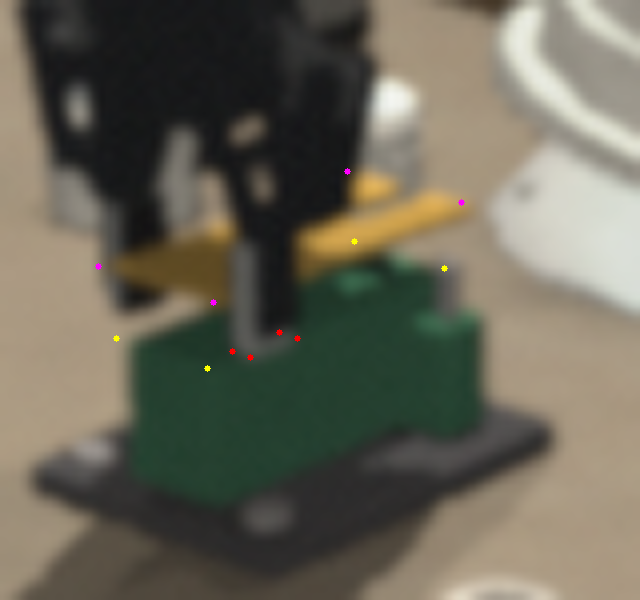

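```bash
python3 -m crank '-0.04 -0.06 0.08 0 0 0 40;0 0 0.08 0 0 0 40;0 0 0.08 0 0 0 40;0 0 0.06 0 0 0 40;0 0 0.04 0 0 0 40;0 0 0.03 0 0 0 40;0 0 0.02 0 0 0 40;0 0 0 0 0 0 40;0 0 0 0 0 0 40;0 0 0 0 0 0 40';python3 go.py .5236 .1403 .112 13.3
```

```text
clock: 19.85
position: [0.5218, 0.1401, 0.1168]
ee_rot: [0.993, 0.115, -0.001, -0.0]
ft_force: [0.2, 0.3, -2.0]
grip_width: 0.551
clock 19.85 pos [0.5218 0.1401 0.1168] F [ 0.186   0.3019 -1.9701] grip 0.5510079404489584 yaw 13.15372844583592
shift units [0.0451 0.0048 0.1193] turn units [-0.0058  0.007  -0.0183]
shift units in final frame [0.045  0.0048 0.1193]
```

```bash
python3 -m crank '0 0 0.01 0 0 0 40;0 0 0.01 0 0 0 40;0 0 0.01 0 0 0 40;0 0 0.01 0 0 0 40;0 0 0.01 0 0 0 40;0 0 0.01 0 0 0 40;0 0 0.01 0 0 0 40;0 0 0 0 0 0 40;0 0 0 0 0 0 40;0 0 0 0 0 0 40';python3 go.py .5236 .1403 .112 13.3
```

```text
clock: 20.85
position: [0.5219, 0.1401, 0.1139]
ee_rot: [0.993, 0.115, -0.0, -0.0]
ft_force: [0.3, -0.6, -0.8]
grip_width: 0.553
clock 20.85 pos [0.5219 0.1401 0.1139] F [ 0.2616 -0.6221 -0.8124] grip 0.5529375587715272 yaw 13.150191946998458
shift units [0.0423 0.0059 0.0477] turn units [-0.006   0.0044 -0.0187]
shift units in final frame [0.0422 0.0059 0.0478]
```

```bash
python3 -m crank '0 0 0.006 0 0 0 40;0 0 0.006 0 0 0 40;0 0 0.006 0 0 0 40;0 0 0.006 0 0 0 40;0 0 0.006 0 0 0 40;0 0 0.006 0 0 0 40;0 0 0.006 0 0 0 40;0 0 0.006 0 0 0 40;0 0 0.006 0 0 0 40;0 0 0.006 0 0 0 40';python3 go.py .5236 .1403 .112 13.3
```

```text
clock: 21.85
position: [0.5221, 0.1402, 0.1122]
ee_rot: [0.993, 0.114, -0.0, -0.0]
ft_force: [-2.6, -1.2, 4.7]
grip_width: 0.553
clock 21.85 pos [0.5221 0.1402 0.1122] F [-2.6379 -1.1728  4.7146] grip 0.5531862131488634 yaw 13.149484533711338
shift units [0.0372 0.0059 0.0048] turn units [-0.002   0.0013 -0.0188]
shift units in final frame [0.0372 0.006  0.0048]
```

```bash
python3 -m crank '0 0 0.002 0 0 0 40;0 0 0 0 0 0 46;0 0 0 0 0 0 48;0 0 0 0 0 0 50;0 0 0 0 0 0 52;0 0 0 0 0 0 54;0 0 0 0 0 0 58;0 0 0 0 0 0 64;0 0 0 0 0 0 72;0 0 0 0 0 0 80' 20;python3 go.py .5236 .1403 .112 13.3
python3 - <<'E'
from h import *
p,d=camera("side");cv2.imwrite("pics/side8.png",p[:,:,::-1])
cv2.imwrite("pics/v8.png",cv2.resize(cv2.imread("pics/side8.png")[180:270,250:340],(540,540),interpolation=cv2.INTER_CUBIC))
E
```

```text
clock: 22.85
position: [0.5224, 0.1403, 0.1118]
ee_rot: [0.993, 0.114, 0.0, -0.0]
ft_force: [-0.5, -0.5, -0.8]
grip_width: 0.935
clock 22.85 pos [0.5224 0.1403 0.1118] F [-0.471  -0.5098 -0.7929] grip 0.9349490447585669 yaw 13.147456110958842
shift units [ 0.0292  0.0064 -0.0059] turn units [-0.0057 -0.0049 -0.0191]
shift units in final frame [ 0.0291  0.0065 -0.0059]
```

View pics/v8.png

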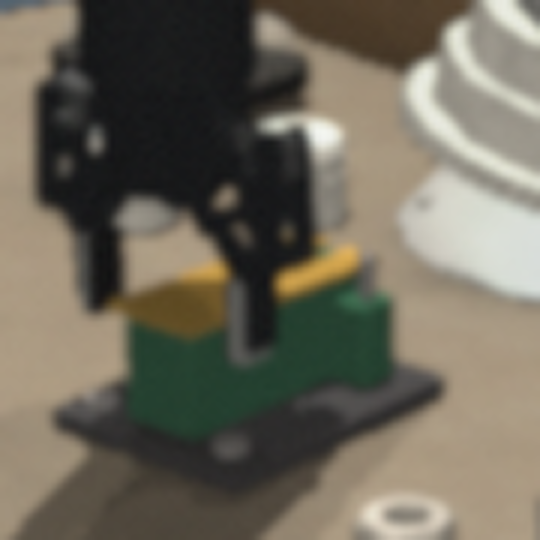

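```bash
python3 -m crank '0 0 -0.1 0 0 0 80;0 0 -0.2 0 0 0 80;0 0 -0.4 0 0 0 80;0 0 -0.6 0 0 0 80;0 0 -0.8 0 0 0 80;-0.5 0 -0.8 0 0 0 80;-0.9 0 -0.2 0 0 0 80;-0.9 0 0 0 0 0 80;-0.5 0 0 0 0 0 80;0 0 0 0 0 0 80'
python3 meas.py 9 .063 255 195 325 275; python3 -c "
import cv2,numpy as np
a=cv2.imread('pics/c9.png');b=cv2.imread('pics/side9.png')[190:270,250:330]
cv2.imwrite('pics/v9.png',np.hstack([cv2.resize(a,(394,450)),cv2.resize(b,(400,450),interpolation=cv2.INTER_CUBIC)]))"
```

```text
clock: 23.9
position: [0.4104, 0.1162, 0.2503]
ee_rot: [0.993, 0.116, 0.004, -0.001]
ft_force: [0.9, 0.5, 0.8]
grip_width: 0.934
corners [[0.618011173178905, 0.18708773574381826], [0.6282300155140055, 0.13782753693741923], [0.5102309666810931, 0.11402864449701271], [0.5001645996340144, 0.1629485897600889]]
ctr [0.5642 0.1505 0.063 ] sides [0.1203 0.0503 0.1204 0.0499]
yaw 11.40285114417476
```

View pics/v9.png

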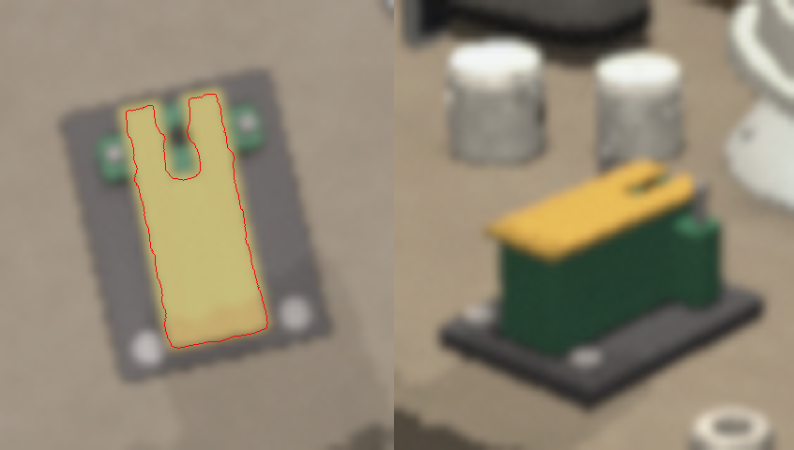

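The shim lies flat between the pins, about 2 mm from the seat's centre and about 2° off in yaw. The gripper is clear, so I'm handing in.

```bash
python3 -c "
from workcell import *
print(get_obs()['clock']);print(hand_in())"
```

```text
24.0
the job is handed in; nothing more can be done
None
```

I slid the shim out over the tray's lip, pinched its overhanging end by the two sides, carried it over and laid it on the green pedestal. I handed the job in at 24.0 s; it reports no verdict.

**Slide:** I pressed with shut fingertips, at about 5 N in the readings between moves. That left an overhang of about 38 mm measured off the picture, or 41–44 mm going by how far the shim had moved, with the shim still flat.

**Lift and set-down:** The wrist force read about 5 N at touch-down on the seat.

**Last checks, from the top camera after backing off:**
- The shim's centre is at (0.564, 0.1505) and the seat's at (0.5645, 0.149), so it sits about 2 mm off.
- Its yaw is 11.4° against 13.3° for the pedestal, a difference of about 2°.
- It looks flat in both views, with the slot at the pin end and the gripper well clear.
- I did not re-measure the spacer, bearing and nut at the end. I never moved the gripper close to them.

**Disagreements:**
- The side camera put the seat up to 10 mm off in y compared with the top camera. I relied on the top view, where the shim and seat appear in the same picture.
- The gripper read about 47–48 mm on the 50 mm wide shim.

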